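# Clamp the printing screen

## Robot

A 6-joint arm with a two-finger parallel gripper is mounted at the origin on the work surface. World frame = base frame: x ahead of the robot, y to its left, z up, the work surface at z = 0. Lengths are in m, angles in rad, forces in N, time in s.
With the tool pointing down it reaches from about 0.25 to 0.775 m from the base axis. Payload 8.9 kg.
Tool frame: the origin (TCP) lies at the very end of the fingers, on their centre line; the grasp point (between the pads) lies 19 mm behind it; z points along the fingers, y is the line along which they close (so a half turn about z gives the same grasp; the last joint's range is limited). The gripper opens to 85 mm and grips with 20 to 120 N. Pads are 22 mm wide; open, the fingers measure 114 mm over their backs; the gripper's body (76 mm by 85 mm) begins 54 mm behind the grasp point. The pads swing forward as they close: fully open they stand 13 mm farther back than shut.
Start: joints at [-1.266, 0.291, -0.153, 1.127, 0, 1.431], TCP at [0.225, -0.474, 0.231] pointing down, gripper open.
Joint ranges: [-2.52, 2.52], [-0.91, 1.74], [-1.3, 1.37], [-1.96, 2.02], [-1.52, 1.47], [-3.14, 3.14]. Speed limits (rad/s): [2.22, 2.22, 2.79, 3.14, 3.14, 3.14].

## Interface

Orientations are given as a unit quaternion [w, x, y, z].
In Python, from station import r gives the robot as it stands.
- The arm moves only by the tool move_arm, never from a script. Its argument "increments" is one flat list of numbers, 5 for each row, row after row: the finger opening in cm, from 0 to 8.54, then the shift along the tool's x, y, z in cm, then the turn about the tool's z in rad. In form: [fingers, dx, dy, dz, roll, fingers, dx, dy, dz, roll, ...]. A call has 1 to 8 rows; each row shifts and turns the commanded pose from where the row before left it, along the tool's axes as they then stand; what a row does not reach is not made up. A row lasts 1/12 s, in which the tool goes at most 41.7 mm and 7.16 degrees, less where a joint would pass 70% of its speed; a pose out of reach is approached as far as the arm can. A call with a gripper value outside its range is refused whole. The fingers move at their own pace and stop on an object; "squeeze" is the grip in N (left out, the last holds). Time passes only in rows, so rows that do not move let the fingers close. It gives the time, the measured TCP pose, the force, the opening and the grip force at its end, in the units of the state.
- r.read_state(): the state, without advancing time (a new reading comes with each control period).
- r.read_camera(name): name is "side" or "top"; returns a dict with "color" (400x640x3 uint8, red, green, blue), "range_z" (400x640 float32, m along the optical axis (not along the pixel's ray), 0 where there is no reading), "fx", "fy", "cx", "cy" (pixels), "dist" ([k1, k2, p1, p2, k3] as OpenCV has them; the pictures are not rectified), "T" (4x4, takes a point from camera to world coordinates). Camera axes: x right, y up, looking along -z (the intrinsics and any distortion apply to the point x, -y, -z); pixel columns grow to the right and rows downward; lengths in m; the calibration is good to about 2 mm. A picture is of the moment at which its call begins.
- r.close_job(): hands the job in; it is judged then, once.
The state is a dict: "time": time; "qpos": joint angles; "qvel": joint speeds; "joint_torque": joint torques, N m; "tool_pos": TCP position; "eef_rot": TCP orientation; "contact_force": force on the tool from outside, world axes, zero at the start; "wrist_torque": the same for the moment, N m; "gripper_width": finger opening in m; "gripper_force": force on a finger pad.
Only numpy, scipy, OpenCV 4.12 (cv2) and the standard library are available. Lean on these libraries where they do the work, as an engineer would, in place of code of your own. Each camera call takes 0.05 s, during which the arm holds its last target. There are 200 camera calls.

## Task

Tighten the three wing bolts on the bar that clamps the blue printing screen: turn each one clockwise, seen from above, fully to its end stop, the middle bolt first and then the two at the ends in either order. Leave the wing bolt on the empty clamp beside it as it is.

Things in the scene. Friction and masses are not known exactly. Their poses are not given: they have to be found in the camera images.
- press: Plywood board (360 x 380 mm) with a blue-meshed screen frame, its near rail clamped under a dark steel jaw bar (340 mm long, 46 mm wide, top at 57 mm height). Origin: at bench level under the middle of the bar. x points across the bar to the screen, y along the bar to the left end (robot's left), z up. It stands fixed, up to 16 degrees askew. Three wing bolts stand in a row on the bar, 120 mm apart.
- middle_bolt_grip (a point): Middle wing bolt of the bar: an upright steel wing 68 mm long, 11 mm thick, with two rounded ears, on a boss 28 mm across. Point: on its axis, 94 mm above the bench, the height to grip across the 11 mm; the wing's middle tops out 10 mm above it, the ears 16 mm; below it are wing (14 mm), boss top (24 mm), bar (37 mm). x along the wing, z up; both turn with the bolt.
- left_bolt_grip (a point): Wing bolt at the left end (the robot's left, +y) of the same bar, 120 mm from the middle one. Same shape, and its point and axes lie the same way.
- right_bolt_grip (a point): Wing bolt at the right end (the robot's right, -y) of the same bar, 120 mm from the middle one. Same shape, and its point and axes lie the same way.
- middle_bolt (a joint): Turn of the middle bolt, rad: 0 is loosest, grows clockwise seen from above, 1.40 is the hard end stop, where the wing lies along the bar. Starts between 0 and 0.45, resists with about 0.08 N m, stays where it is left and does not rise or sink as it turns.
- left_bolt (a joint): Turn of the left bolt, rad: 0 is loosest, grows clockwise seen from above, 1.40 is the hard end stop, where the wing lies along the bar. Starts between 0 and 0.45, resists with about 0.08 N m, stays where it is left and does not rise or sink as it turns.
- right_bolt (a joint): Turn of the right bolt, rad: 0 is loosest, grows clockwise seen from above, 1.40 is the hard end stop, where the wing lies along the bar. Starts between 0 and 0.45, resists with about 0.08 N m, stays where it is left and does not rise or sink as it turns.
- spare_ear (a point): Outer edge of one ear (30 mm from the axis, 97 mm above the bench) of the single, alike wing bolt on the small empty clamp (100 x 90 mm, no screen in it) that is screwed to the bench well to the left or right of the screen. Not to be turned. x along the wing, outwards; z up.

How it is judged:
By the outcome, as a careful person would: the job done as asked, in the order asked, and still so for the second after the job is handed in, with the robot touching nothing.
It also fails if it takes over 51 s, if anything falls off the work surface, if the arm or the gripper's body presses on something with over 40 N, if the wrist force passes 120 N, or if a joint passes its speed limit or range.

## Working session

There is one attempt and no reset: what is moved stays moved. The work goes in short steps, Python scripts to look and compute and a tool call to move; the robot and the scene stay as the last step left them, time stands still between calls to the robot, and variables do not carry over. Pictures are saved under pics/ and viewed, at most 10 in all, crops included, and the job is handed in when it is done.

Besides the shell and the picture viewer there is one more tool, called after ">>>" as a command line: name --argument value ..., lists and objects as JSON in quotes. move_arm: Moves the arm, as the interface text tells. Its arguments: {"type":"object","properties":{"increments":{"type":"array","items":{"type":"number"}},"squeeze":{"type":"number"}},"required":["increments"]}

```bash
mkdir -p pics; ls; python3 - <<'E'
from station import r
import cv2,numpy as np
for n in("top","side"):
    c=r.read_camera(n); np.savez(n+".npz",**c); cv2.imwrite(f"pics/{n}0.png",c["color"][:,:,::-1]); print(n,c["fx"],c["fy"],c["cx"],c["cy"],c["dist"],np.round(c["T"],3).tolist())
s=r.read_state();print({k:np.round(v,3).tolist() for k,v in s.items()})
E
```

```text
pics
top 490.0555877870303 490.0555877870303 320.7353748089644 192.45212387129635 [-0.11511014  0.          0.          0.          0.        ] [[-0.045, 0.979, -0.201, 0.221], [-0.999, -0.044, 0.008, 0.016], [-0.002, 0.201, 0.98, 1.55], [0.0, 0.0, 0.0, 1.0]]
side 501.7490665755937 501.7490665755937 319.27480730459786 202.10138558478428 [0.0351315 0.        0.        0.        0.       ] [[0.955, 0.17, -0.244, 0.174], [-0.297, 0.592, -0.749, -1.008], [0.018, 0.788, 0.616, 0.925], [0.0, 0.0, 0.0, 1.0]]
{'time': 0.1, 'qpos': [-1.266, 0.291, -0.154, 1.127, -0.0, 1.431], 'qvel': [-0.001, -0.001, 0.001, -0.002, -0.001, -0.002], 'joint_torque': [0.002, -53.798, 33.192, 0.009, -0.0, -0.0], 'tool_pos': [0.225, -0.474, 0.231], 'eef_rot': [-0.001, 0.975, 0.22, -0.0], 'contact_force': [0.769, -0.872, -0.24], 'wrist_torque': [0.016, -0.0, -0.032], 'gripper_force': 0.0, 'gripper_width': 0.085}
```

View pics/top0.png

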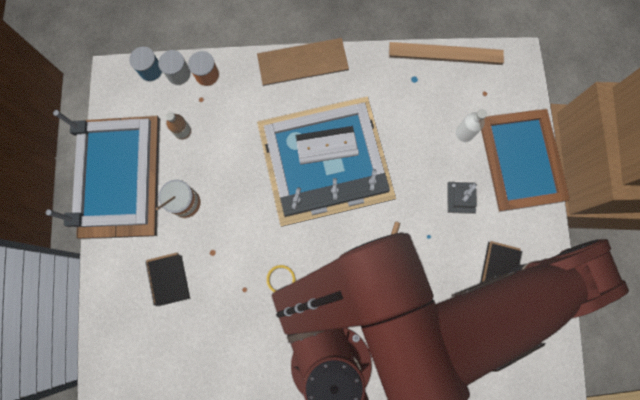

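View pics/side0.png

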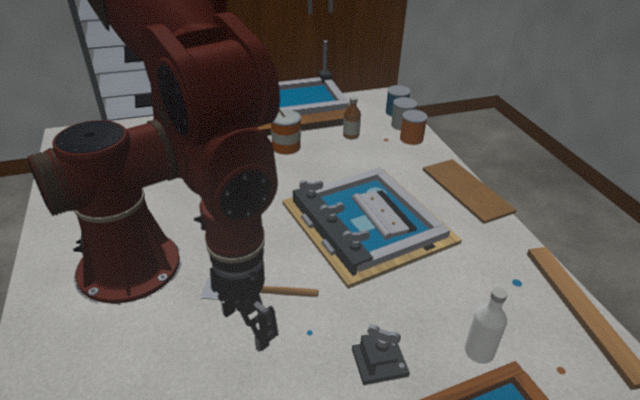

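The top view shows the bar's bolts near (297,198), (335,188) and (373,179), and the spare at (468,192). In the side view they are near (309,188), (329,213), (355,238), with the spare at (382,336).

```bash
cat > h.py <<'E'
import numpy as np,cv2
def ray(c,uv):
    K=np.array([[c["fx"],0,c["cx"]],[0,c["fy"],c["cy"]],[0,0,1.]])
    p=cv2.undistortPoints(np.float64(uv).reshape(-1,1,2),K,np.float64(c["dist"])).reshape(-1,2)
    d=np.c_[p[:,0],-p[:,1],-np.ones(len(p))]
    return d@c["T"][:3,:3].T, c["T"][:3,3]
def plane(c,uv,z):
    d,o=ray(c,uv); return o+d*((z-o[2])/d[:,2])[:,None]
def cloud(c,x0,x1,y0,y1):
    v,u=np.mgrid[y0:y1,x0:x1]; d,o=ray(c,np.c_[u.ravel(),v.ravel()])
    return (o+d*c["range_z"][y0:y1,x0:x1].ravel()[:,None])
E
python3 - <<'E'
import numpy as np,cv2
from h import *
t=np.load("top.npz");s=np.load("side.npz")
a=cv2.resize(t["color"][165:220,275:395],None,fx=6,fy=6,interpolation=cv2.INTER_CUBIC)[:, :720]
b=cv2.resize(s["color"][170:255,290:375],None,fx=3,fy=3,interpolation=cv2.INTER_CUBIC)
im=np.zeros((590,720,3),np.uint8);im[:330]=a;im[335:590,:255]=b
cv2.imwrite("pics/crop.png",im[:,:,::-1])
for n,c,bx in(("top",t,(275,395,165,220)),("side",s,(290,375,165,255))):
    P=cloud(c,*bx); m=(P[:,2]>.08)&(P[:,2]<.125)
    M=m.reshape(bx[3]-bx[2],-1).astype(np.uint8)
    k,L,st,ce=cv2.connectedComponentsWithStats(M)
    for i in range(1,k):
        if st[i,4]<12: continue
        Q=P[L.ravel()==i]; w,V=np.linalg.eigh(np.cov(Q[:,:2].T)); d=V[:,1]
        pr=(Q[:,:2]-Q[:,:2].mean(0))@d
        print(n,st[i,4],ce[i]+[bx[0],bx[2]],Q.mean(0).round(4),"mid",(Q[:,:2].mean(0)+d*(pr.max()+pr.min())/2).round(4),"ang",np.degrees(np.arctan2(d[1],d[0])).round(1),"len",np.ptp(pr).round(3),"z",Q[:,2].max().round(3))
E
```

```text
top 96 [372.34375    179.67708333] [ 0.5507 -0.1535  0.103 ] mid [ 0.5522 -0.1537] ang 169.6 len 0.067 z 0.114
top 92 [334.33695652 188.90217391] [ 0.5271 -0.0367  0.1043] mid [ 0.5284 -0.0368] ang 178.0 len 0.065 z 0.116
top 101 [295.96039604 197.86138614] [0.505  0.08   0.1028] mid [0.5058 0.0797] ang 163.1 len 0.066 z 0.116
side 212 [310.98113208 185.44339623] [0.5034 0.0788 0.0963] mid [0.5034 0.0788] ang 162.9 len 0.067 z 0.111
side 225 [332.01333333 209.25333333] [ 0.5263 -0.039   0.0968] mid [ 0.5264 -0.039 ] ang 178.7 len 0.067 z 0.112
side 261 [355.83141762 236.18007663] [ 0.5492 -0.1563  0.0971] mid [ 0.5499 -0.1565] ang 168.6 len 0.067 z 0.112
```

View pics/crop.png

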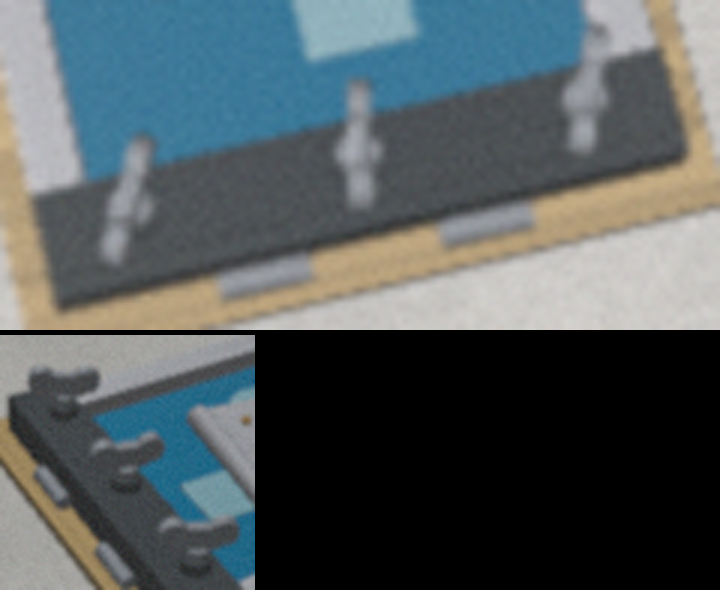

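Both views agree. The bolts are at L (0.505,0.079), M (0.5275,-0.038) and R (0.551,-0.155). The bar lies at about 101°, and the wings at about 163°, 178.5° and 169°. The tool's x axis is at 25°, so I'll roll it to about 178°.

>>> move_arm --increments '[8.5, 0, 0, 0, -0.12, 8.5, 0, 0, 0, -0.12, 8.5, 0, 0, 0, -0.12, 8.5, 0, 0, 0, -0.12, 8.5, 0, 0, 0, -0.12, 8.5, 0, 0, 0, -0.12, 8.5, 0, 0, 0, -0.12, 8.5, 0, 0, 0, -0.12]' --squeeze 60

```text
time: 0.77
tool_pos: [0.2254, -0.4739, 0.231]
eef_rot: [-0.0, 0.762, 0.648, 0.0]
contact_force: [0.5, 1.0, 0.0]
gripper_width: 0.0851
gripper_force: 0.0
```

>>> move_arm --increments '[8.5, 0, 0, 0, -0.12, 8.5, 0, 0, 0, -0.12, 8.5, 0, 0, 0, -0.12, 8.5, 0, 0, 0, -0.12, 8.5, 0, 0, 0, -0.12, 8.5, 0, 0, 0, -0.12, 8.5, 0, 0, 0, -0.12, 8.5, 0, 0, 0, -0.12]'

```text
time: 1.43
tool_pos: [0.2253, -0.4739, 0.231]
eef_rot: [-0.0, 0.376, 0.926, 0.0]
contact_force: [-1.4, -0.2, 0.0]
gripper_width: 0.085
gripper_force: 0.0
```

>>> move_arm --increments '[8.5, 0, 0, 0, -0.12, 8.5, 0, 0, 0, -0.12, 8.5, 0, 0, 0, -0.12, 8.5, 0, 0, 0, -0.12, 8.5, 0, 0, 0, -0.12, 8.5, 0, 0, 0, -0.12, 8.5, 0, 0, 0, -0.03, 8.5, 0, 0, 0, 0]'

```text
time: 2.1
tool_pos: [0.2254, -0.4739, 0.231]
eef_rot: [-0.0, 0.013, 1.0, 0.0]
contact_force: [-0.3, -0.1, -0.5]
gripper_width: 0.085
gripper_force: 0.0
```

```bash
cat > st.py <<'E'
import sys,numpy as np
from station import r
from scipy.spatial.transform import Rotation as R
s=r.read_state();w,x,y,z=s["eef_rot"];M=R.from_quat([x,y,z,w]).as_matrix();p=np.array(s["tool_pos"])
print(s["time"],p.round(4),"alpha",np.degrees(np.arctan2(M[1,0],M[0,0])).round(2),"tilt",M[:2,2].round(3),"F",np.round(s["contact_force"],1),"T",np.round(s["wrist_torque"],2),"w",round(s["gripper_width"],4),"g",np.round(s["gripper_force"],1),"q",np.round(s["qpos"],2))
if len(sys.argv)>3: print("tool shift cm",(M.T@(np.float64(sys.argv[1:4])-p)*100).round(2))
E
python3 st.py .5275 -.038 .15
```

```text
2.1 [ 0.2254 -0.4739  0.231 ] alpha 178.49 tilt [-0.     0.001] F [-0.3 -0.1 -0.5] T [ 0.06 -0.04 -0.04] w 0.085 g 0.0 q [-1.27  0.29 -0.15  1.13  0.   -1.24]
tool shift cm [-29.05  44.37   8.12]
```

>>> move_arm --increments '[8.5, -1.8, 2.8, 0, 0, 8.5, -1.8, 2.8, 0, 0, 8.5, -1.8, 2.8, 0, 0, 8.5, -1.8, 2.8, 0, 0, 8.5, -1.8, 2.8, 0, 0, 8.5, -1.8, 2.8, 0, 0, 8.5, -1.8, 2.8, 0, 0, 8.5, -1.8, 2.8, 0, 0]'

```text
time: 2.77
tool_pos: [0.3761, -0.2527, 0.2312]
eef_rot: [-0.0, 0.015, 1.0, 0.0]
contact_force: [-0.1, -0.4, -0.1]
gripper_width: 0.0854
gripper_force: 0.0
```

>>> move_arm --increments '[8.5, -1.8, 2.8, 1, 0, 8.5, -1.8, 2.8, 1, 0, 8.5, -1.8, 2.8, 1, 0, 8.5, -1.8, 2.8, 1, 0, 8.5, -1.8, 2.8, 1, 0, 8.5, -1.8, 2.8, 1, 0, 8.5, -1.8, 2.8, 1, 0, 8.5, -1.8, 2.8, 1, 0]'

```text
time: 3.43
tool_pos: [0.5264, -0.0327, 0.1507]
eef_rot: [-0.0, 0.015, 1.0, -0.0]
contact_force: [-0.5, -0.7, 1.1]
gripper_width: 0.0849
gripper_force: 0.0
```

```bash
python3 st.py .5275 -.038 .075
python3 - <<'E'
from station import r
import cv2,numpy as np
c=[r.read_camera(n)["color"] for n in("side","top")]
im=np.vstack([cv2.resize(c[0][120:270,240:440],(600,300)),cv2.resize(c[1][140:240,250:450],(600,300))])
cv2.imwrite("pics/a.png",im[:,:,::-1])
E
```

```text
3.4333 [ 0.5264 -0.0327  0.1507] alpha 178.3 tilt [-0. -0.] F [-0.5 -0.7  1.1] T [-0.02 -0.06 -0.  ] w 0.0849 g 0.0 q [-0.2   0.36 -0.28  0.93 -0.   -0.17]
tool shift cm [-0.13 -0.53  7.57]
```

View pics/a.png

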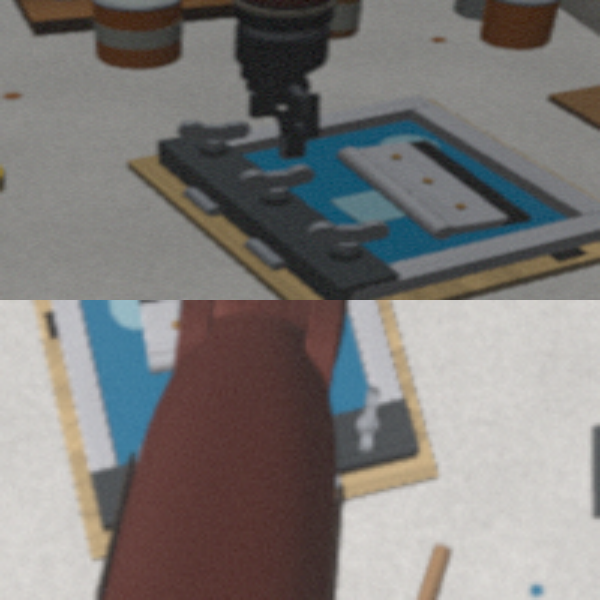

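The side crop shows the open gripper above the middle bolt (about (285,150) in the crop) with the wing below it. Next I'll centre it, descend and close.

>>> move_arm --increments '[8.5, -0.1, -0.5, 1, 0, 8.5, 0, 0, 1.5, 0, 8.5, 0, 0, 1.5, 0, 8.5, 0, 0, 1.5, 0, 8.5, 0, 0, 1.5, 0, 8.5, 0, 0, 0.6, 0, 8.5, 0, 0, 0, 0, 4, 0, 0, 0, 0]'

```text
time: 4.2
tool_pos: [0.5264, -0.0401, 0.0754]
eef_rot: [-0.0, 0.015, 1.0, -0.0]
contact_force: [0.1, 0.3, -0.5]
gripper_width: 0.075
gripper_force: 0.0
```

>>> move_arm --increments '[2.5, 0, 0, 0, 0, 0.5, 0, 0, 0, 0, 0.5, 0, 0, 0, 0, 0.5, 0, 0, 0, 0, 0.5, 0, 0, 0, 0, 0.5, 0, 0, 0, 0]'

```text
time: 4.7
tool_pos: [0.5272, -0.035, 0.0765]
eef_rot: [0.001, 0.012, 1.0, 0.004]
contact_force: [-1.2, 21.0, 13.4]
gripper_width: 0.0183
gripper_force: 58.3
```

```bash
python3 st.py .5275 -.038 .075
```

```text
4.7 [ 0.5272 -0.035   0.0765] alpha 178.57 tilt [0.002 0.009] F [-1.2 21.  13.4] T [ 4.65  0.22 -0.01] w 0.0183 g 58.3 q [-0.21  0.44 -0.38  0.75  0.01 -0.19]
tool shift cm [-0.04 -0.3   0.15]
```

>>> move_arm --increments '[0.5, 0, 0.3, 0, 0, 0.5, 0, 0.2, 0, 0, 0.5, 0, 0, 0, 0, 0.5, 0, 0, 0, 0]'

```text
time: 5.03
tool_pos: [0.5273, -0.0345, 0.0766]
eef_rot: [0.001, 0.014, 1.0, -0.0]
contact_force: [-4.0, -0.5, 11.2]
gripper_width: 0.0177
gripper_force: 58.5
```

```bash
python3 st.py .5275 -.038 .075
python3 - <<'E'
from station import r
import cv2,numpy as np
c=r.read_camera("side")["color"]
im=cv2.resize(c[150:250,270:403],(800,600),interpolation=cv2.INTER_CUBIC)
cv2.imwrite("pics/b.png",im[:,:,::-1])
E
```

```text
5.0333 [ 0.5273 -0.0345  0.0766] alpha 178.42 tilt [ 0.001 -0.001] F [-4.  -0.5 11.2] T [-0.05  0.63  0.07] w 0.0177 g 58.5 q [-0.2   0.44 -0.38  0.75 -0.   -0.18]
tool shift cm [-0.03 -0.35  0.16]
```

View pics/b.png

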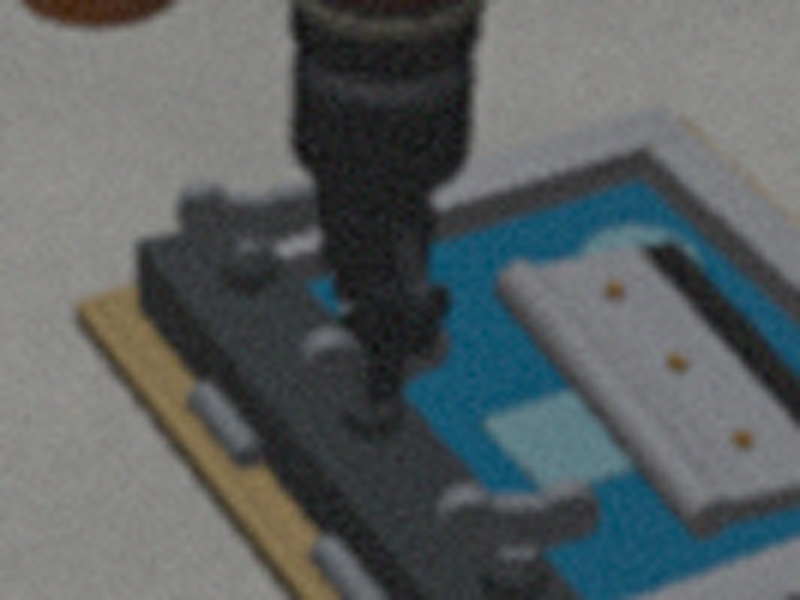

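The gripper holds the wing, but the opening is 17.7 mm rather than 11 and there is an upward force of 11 N. The fingertips probably rub the boss, so I'll open a little, rise 5 mm and regrip.

>>> move_arm --increments '[4, 0, 0, 0, 0, 4, 0, 0, 0, 0, 4, 0, 0, -0.5, 0, 4, 0, 0, 0, 0, 0.5, 0, 0, 0, 0, 0.5, 0, 0, 0, 0, 0.5, 0, 0, 0, 0, 0.5, 0, 0, 0, 0]'

```text
time: 5.75
tool_pos: [0.5274, -0.0345, 0.0818]
eef_rot: [0.001, 0.014, 1.0, -0.0]
contact_force: [-4.6, 0.1, 18.3]
gripper_width: 0.0098
gripper_force: 138.2
```

```bash
python3 st.py .5275 -.038 .075
```

```text
5.75 [ 0.5274 -0.0345  0.0818] alpha 178.41 tilt [ 0.002 -0.001] F [-4.6  0.1 18.3] T [0.11 1.03 0.08] w 0.0098 g 138.2 q [-0.2   0.43 -0.38  0.76 -0.   -0.18]
tool shift cm [-0.02 -0.35  0.68]
```

>>> move_arm --increments '[0.5, 0, 0, 0, 0.06, 0.5, 0, 0, 0, 0.1, 0.5, 0, 0, 0, 0.1, 0.5, 0, 0, 0, 0.1, 0.5, 0, 0, 0, 0.1, 0.5, 0, 0, 0, 0.1, 0.5, 0, 0, 0, 0.1, 0.5, 0, 0, 0, 0.1]'

```text
time: 6.42
tool_pos: [0.5278, -0.0338, 0.0818]
eef_rot: [0.001, 0.386, 0.923, 0.001]
contact_force: [-2.8, 3.9, 17.5]
gripper_width: 0.0095
gripper_force: 138.0
```

```bash
python3 st.py .5275 -.038 .075
```

```text
6.4167 [ 0.5278 -0.0338  0.0818] alpha 134.61 tilt [0.003 0.001] F [-2.8  3.9 17.5] T [0.85 0.53 0.07] w 0.0095 g 138.0 q [-0.2   0.43 -0.38  0.76  0.    0.59]
tool shift cm [-0.28 -0.31  0.68]
```

>>> move_arm --increments '[0.5, 0, 0, 0, 0.1, 0.5, 0, 0, 0, 0.1, 0.5, 0, 0, 0, 0.1, 0.5, 0, 0, 0, 0.1, 0.5, 0, 0, 0, 0.1, 0.5, 0, 0, 0, 0.08, 0.5, 0, 0, 0, 0.05, 0.5, 0, 0, 0, 0]'

```text
time: 7.08
tool_pos: [0.528, -0.0331, 0.082]
eef_rot: [0.0, 0.651, 0.759, 0.002]
contact_force: [-2.4, 6.5, 21.2]
gripper_width: 0.0097
gripper_force: 108.9
```

```bash
python3 st.py .5275 -.038 .075
```

```text
7.0833 [ 0.528  -0.0331  0.082 ] alpha 98.71 tilt [0.003 0.002] F [-2.4  6.5 21.2] T [1.49 0.81 0.86] w 0.0097 g 108.9 q [-0.2   0.43 -0.37  0.76  0.    1.22]
tool shift cm [-0.47 -0.13  0.7 ]
```

Wrist torque about z rose from 0.07 to 0.86 N m, so the stop has been reached. I'll press slightly more to confirm, then release.

>>> move_arm --increments '[0.5, 0, 0, 0, 0.04, 0.5, 0, 0, 0, 0.03, 0.5, 0, 0, 0, 0]'

```text
time: 7.33
tool_pos: [0.5282, -0.033, 0.0823]
eef_rot: [0.001, 0.676, 0.737, 0.002]
contact_force: [-3.5, 6.0, 23.4]
gripper_width: 0.0103
gripper_force: 111.3
```

```bash
python3 st.py .5275 -.038 .075
```

```text
7.3333 [ 0.5282 -0.033   0.0823] alpha 94.89 tilt [0.004 0.002] F [-3.5  6.  23.4] T [1.55 0.7  2.15] w 0.0103 g 111.3 q [-0.2   0.43 -0.37  0.76  0.    1.28]
tool shift cm [-0.5  -0.12  0.73]
```

The stop is confirmed at 2.15 N m. I'll release, lift and roll to the left bolt's wing angle.

>>> move_arm --increments '[4, 0, 0, 0, 0, 8.5, 0, 0, 0, 0, 8.5, 0, 0, 0, 0, 8.5, 0, 0, -1, 0, 8.5, 0, 0, -2, 0, 8.5, 0, 0, -2, 0, 8.5, 0, 0, -1, -0.12, 8.5, 0, 0, 0, -0.12]'

```text
time: 8.0
tool_pos: [0.5281, -0.0347, 0.1431]
eef_rot: [0.002, 0.582, 0.813, 0.001]
contact_force: [-0.4, -0.8, 0.8]
gripper_width: 0.0848
gripper_force: 0.0
```

>>> move_arm --increments '[8.5, 0, 0, 0, -0.12, 8.5, 0, 0, 0, -0.12, 8.5, 0, 0, 0, -0.12, 8.5, 0, 0, 0, -0.12, 8.5, 0, 0, 0, -0.12, 8.5, 0, 0, 0, -0.12, 8.5, 0, 0, 0, -0.12, 8.5, 0, 0, 0, -0.1]'

```text
time: 8.67
tool_pos: [0.5266, -0.0344, 0.1407]
eef_rot: [-0.0, 0.15, 0.989, -0.0]
contact_force: [0.2, -0.4, -0.4]
gripper_width: 0.0848
gripper_force: 0.0
```

```bash
python3 st.py .505 .083 .082
```

```text
8.6667 [ 0.5266 -0.0344  0.1407] alpha 162.71 tilt [-0.  0.] F [ 0.2 -0.4 -0.4] T [ 0.05  0.03 -0.04] w 0.0848 g 0.0 q [-0.2   0.37 -0.3   0.91 -0.    0.1 ]
tool shift cm [ 5.55 10.57  5.87]
```

>>> move_arm --increments '[8.5, 1.4, 2.65, 0, 0, 8.5, 1.4, 2.65, 0, 0, 8.5, 1.4, 2.65, 0, 0, 8.5, 1.35, 2.6, 0, 0, 8.5, 0, 0, 1.5, 0, 8.5, 0, 0, 1.5, 0, 8.5, 0, 0, 1.5, 0, 8.5, 0, 0, 1.2, 0]'

```text
time: 9.33
tool_pos: [0.5054, 0.0832, 0.0828]
eef_rot: [-0.0, 0.153, 0.988, -0.0]
contact_force: [-0.5, 0.9, 0.0]
gripper_width: 0.0851
gripper_force: 0.0
```

>>> move_arm --increments '[4, 0, 0, 0, 0, 2, 0, 0, 0, 0, 0.5, 0, 0, 0, 0, 0.5, 0, 0, 0, 0, 0.5, 0, 0, 0, 0, 0.5, 0, 0, 0, 0, 0.5, 0, 0, 0, 0]'

```text
time: 9.92
tool_pos: [0.5063, 0.083, 0.0841]
eef_rot: [0.001, 0.153, 0.988, 0.0]
contact_force: [-0.2, -0.1, 4.5]
gripper_width: 0.0096
gripper_force: 58.6
```

```bash
python3 st.py .505 .083 .082
```

```text
9.9167 [0.5063 0.083  0.0841] alpha 162.35 tilt [ 0.001 -0.   ] F [-0.2 -0.1  4.5] T [-0.02  0.17 -0.1 ] w 0.0096 g 58.6 q [ 0.02  0.4  -0.41  0.75 -0.    0.33]
tool shift cm [ 0.12 -0.04  0.21]
```

Clean grip. It now needs about 61.5° (1.07 rad), plus about 0.12 overshoot.

>>> move_arm --increments '[0.5, 0, 0, 0, 0.06, 0.5, 0, 0, 0, 0.1, 0.5, 0, 0, 0, 0.1, 0.5, 0, 0, 0, 0.1, 0.5, 0, 0, 0, 0.1, 0.5, 0, 0, 0, 0.1, 0.5, 0, 0, 0, 0.1, 0.5, 0, 0, 0, 0.1]'

```text
time: 10.58
tool_pos: [0.506, 0.0826, 0.084]
eef_rot: [0.0, 0.511, 0.86, -0.0]
contact_force: [-2.8, -2.1, 6.6]
gripper_width: 0.0093
gripper_force: 58.9
```

>>> move_arm --increments '[0.5, 0, 0, 0, 0.1, 0.5, 0, 0, 0, 0.1, 0.5, 0, 0, 0, 0.1, 0.5, 0, 0, 0, 0.06, 0.5, 0, 0, 0, 0.04, 0.5, 0, 0, 0, 0.02, 0.5, 0, 0, 0, 0]'

```text
time: 11.17
tool_pos: [0.5058, 0.0826, 0.0841]
eef_rot: [0.001, 0.677, 0.736, -0.0]
contact_force: [-3.4, -4.1, 8.8]
gripper_width: 0.0096
gripper_force: 95.4
```

```bash
python3 st.py .505 .083 .082
```

```text
11.1667 [0.5058 0.0826 0.0841] alpha 94.84 tilt [ 0.    -0.002] F [-3.4 -4.1  8.8] T [-0.77  0.77  2.07] w 0.0096 g 95.4 q [ 0.02  0.4  -0.41  0.76 -0.    1.51]
tool shift cm [ 0.05 -0.07  0.21]
```

The left bolt is at its stop. I'll release and go to the right bolt, whose wing is at about 169°.

>>> move_arm --increments '[4, 0, 0, 0, 0, 8.5, 0, 0, 0, 0, 8.5, 0, 0, 0, 0, 8.5, 0, 0, -1, 0, 8.5, 0, 0, -2, 0, 8.5, 0, 0, -2, 0, 8.5, 0, 0, -1, -0.12, 8.5, 0, 0, 0, -0.12]'

```text
time: 11.83
tool_pos: [0.5076, 0.083, 0.1464]
eef_rot: [0.002, 0.582, 0.813, 0.001]
contact_force: [0.9, -0.4, 0.4]
gripper_width: 0.0849
gripper_force: 0.0
```

>>> move_arm --increments '[8.5, 0, 0, 0, -0.12, 8.5, 0, 0, 0, -0.12, 8.5, 0, 0, 0, -0.12, 8.5, 0, 0, 0, -0.12, 8.5, 0, 0, 0, -0.12, 8.5, 0, 0, 0, -0.12, 8.5, 0, 0, 0, -0.12, 8.5, 0, 0, 0, -0.12]'

```text
time: 12.5
tool_pos: [0.506, 0.083, 0.1441]
eef_rot: [0.0, 0.141, 0.99, 0.0]
contact_force: [-0.8, 0.3, 0.0]
gripper_width: 0.085
gripper_force: 0.0
```

>>> move_arm --increments '[8.5, 0, 0, 0, -0.09, 8.5, 0, 0, 0, 0]'

```text
time: 12.67
tool_pos: [0.5061, 0.083, 0.144]
eef_rot: [0.0, 0.097, 0.995, 0.0]
contact_force: [-0.4, 1.2, -0.4]
gripper_width: 0.085
gripper_force: 0.0
```

```bash
python3 st.py .5505 -.151 .083
```

```text
12.6667 [0.5061 0.083  0.144 ] alpha 168.89 tilt [0.001 0.   ] F [-0.4  1.2 -0.4] T [ 0.06 -0.01 -0.02] w 0.085 g 0.0 q [ 0.02  0.34 -0.33  0.9   0.    0.21]
tool shift cm [ -8.87 -22.1    6.1 ]
```

>>> move_arm --increments '[8.5, -1.1, -2.8, 0, 0, 8.5, -1.1, -2.8, 0, 0, 8.5, -1.1, -2.75, 0, 0, 8.5, -1.1, -2.75, 0, 0, 8.5, -1.1, -2.75, 0, 0, 8.5, -1.1, -2.75, 0, 0, 8.5, -1.1, -2.75, 0, 0, 8.5, -1.2, -2.75, 0, 0]'

```text
time: 13.33
tool_pos: [0.5497, -0.1527, 0.1439]
eef_rot: [0.0, 0.101, 0.995, -0.0]
contact_force: [0.2, 0.6, 0.5]
gripper_width: 0.0852
gripper_force: 0.0
```

>>> move_arm --increments '[8.5, 0, 0, 1.5, 0, 8.5, 0, 0, 1.5, 0, 8.5, 0, 0, 1.5, 0, 8.5, 0, 0, 1.4, 0, 8.5, 0, 0, 0, 0]'

```text
time: 13.75
tool_pos: [0.5481, -0.1507, 0.0823]
eef_rot: [-0.002, 0.1, 0.995, 0.001]
contact_force: [-1.1, 0.8, -0.1]
gripper_width: 0.0853
gripper_force: 0.0
```

>>> move_arm --increments '[4, 0, 0, 0, 0, 2, 0, 0, 0, 0, 0.5, 0, 0, 0, 0, 0.5, 0, 0, 0, 0, 0.5, 0, 0, 0, 0, 0.5, 0, 0, 0, 0, 0.5, 0, 0, 0, 0]'

```text
time: 14.33
tool_pos: [0.5498, -0.1519, 0.085]
eef_rot: [0.0, 0.099, 0.995, -0.001]
contact_force: [-2.3, -3.7, 4.2]
gripper_width: 0.0093
gripper_force: 59.0
```

```bash
python3 st.py .5505 -.151 .083
```

```text
14.3333 [ 0.5498 -0.1519  0.085 ] alpha 168.64 tilt [ 0.    -0.002] F [-2.3 -3.7  4.2] T [-0.65  0.54  0.05] w 0.0093 g 59.0 q [-0.4   0.49 -0.25  0.82 -0.   -0.2 ]
tool shift cm [-0.05  0.11  0.2 ]
```

Good grip. It needs 67.5° (1.18 rad), plus about 0.11 overshoot.

>>> move_arm --increments '[0.5, 0, 0, 0, 0.06, 0.5, 0, 0, 0, 0.1, 0.5, 0, 0, 0, 0.1, 0.5, 0, 0, 0, 0.1, 0.5, 0, 0, 0, 0.1, 0.5, 0, 0, 0, 0.1, 0.5, 0, 0, 0, 0.1, 0.5, 0, 0, 0, 0.1]'

```text
time: 15.0
tool_pos: [0.5505, -0.151, 0.085]
eef_rot: [0.001, 0.463, 0.886, 0.001]
contact_force: [0.7, 1.8, 4.1]
gripper_width: 0.0092
gripper_force: 58.9
```

>>> move_arm --increments '[0.5, 0, 0, 0, 0.1, 0.5, 0, 0, 0, 0.1, 0.5, 0, 0, 0, 0.1, 0.5, 0, 0, 0, 0.1, 0.5, 0, 0, 0, 0.08, 0.5, 0, 0, 0, 0.05, 0.5, 0, 0, 0, 0]'

```text
time: 15.58
tool_pos: [0.5511, -0.1508, 0.0851]
eef_rot: [0.001, 0.677, 0.736, 0.001]
contact_force: [4.9, 1.9, 4.4]
gripper_width: 0.0095
gripper_force: 94.7
```

```bash
python3 st.py .5505 -.151 .083
```

```text
15.5833 [ 0.5511 -0.1508  0.0851] alpha 94.82 tilt [0.003 0.   ] F [4.9 1.9 4.4] T [ 0.43 -0.81  2.18] w 0.0095 g 94.7 q [-0.4   0.49 -0.25  0.82  0.    1.09]
tool shift cm [-0.01 -0.06  0.21]
```

All three bolts stopped at the same angle with about the same torque. I'll release, lift and back off to check.

>>> move_arm --increments '[4, 0, 0, 0, 0, 8.5, 0, 0, 0, 0, 8.5, 0, 0, 0, 0, 8.5, 0, 0, -1, 0, 8.5, 0, 0, -2, 0, 8.5, 0, 0, -3, 0, 8.5, 0, 0, -3, 0, 8.5, 0, -2, -2, 0]'

```text
time: 16.25
tool_pos: [0.5324, -0.1535, 0.1976]
eef_rot: [0.002, 0.677, 0.736, 0.001]
contact_force: [-0.4, -0.5, 0.1]
gripper_width: 0.085
gripper_force: 0.0
```

>>> move_arm --increments '[8.5, -2.5, -2.5, 0, 0, 8.5, -2.5, -2.5, 0, 0, 8.5, -2.5, -2.5, 0, 0, 8.5, -2.5, -2.5, 0, 0, 8.5, -2.5, -2.5, 0, 0, 8.5, -2.5, -2.5, 0, 0, 8.5, -2.5, -2.5, 0, 0, 8.5, -2.5, -2.5, 0, 0]'

```text
time: 16.92
tool_pos: [0.3455, -0.3699, 0.1951]
eef_rot: [0.0, 0.677, 0.736, -0.0]
contact_force: [0.1, -0.2, -0.4]
gripper_width: 0.0851
gripper_force: 0.0
```

```bash
python3 st.py
python3 - <<'E'
from station import r
from h import *
cs={n:r.read_camera(n) for n in("side","top")}
im=np.vstack([cv2.resize(cs["side"]["color"][160:360,280:480],(500,300)),cv2.resize(cs["top"]["color"][150:240,260:485],(750,300))[:, :500]]) if 0 else np.vstack([cv2.resize(cs["side"]["color"][150:360,250:530],(400*2,300)),cv2.resize(cs["top"]["color"][150:240,260:500],(800,300))])
cv2.imwrite("pics/e.png",im[:,:,::-1])
for n,bx in(("top",(275,395,165,220)),("side",(290,375,165,255))):
    P=cloud(cs[n],*bx); m=(P[:,2]>.08)&(P[:,2]<.125)
    k,L,st,ce=cv2.connectedComponentsWithStats(m.reshape(bx[3]-bx[2],-1).astype(np.uint8))
    for i in range(1,k):
        if st[i,4]<12: continue
        Q=P[L.ravel()==i]; w,V=np.linalg.eigh(np.cov(Q[:,:2].T)); d=V[:,1]
        print(n,st[i,4],Q.mean(0).round(3),"ang",np.degrees(np.arctan2(d[1],d[0])).round(1)%180)
E
```

```text
16.9167 [ 0.3455 -0.3699  0.1951] alpha 94.75 tilt [ 0.    -0.001] F [ 0.1 -0.2 -0.4] T [-0.05 -0.03  0.  ] w 0.0851 g 0.0 q [-0.96  0.28 -0.27  1.02 -0.    0.52]
top 113 [ 0.55  -0.154  0.102] ang 100.4
top 107 [ 0.527 -0.037  0.102] ang 100.8
top 112 [0.504 0.081 0.102] ang 101.7
side 165 [ 0.526 -0.041  0.098] ang 103.3
side 195 [ 0.548 -0.157  0.098] ang 102.1
```

View pics/e.png

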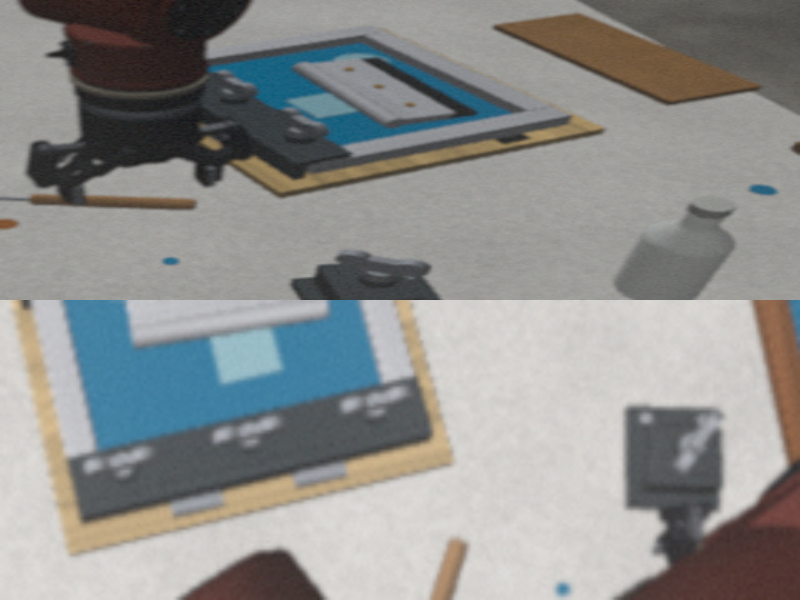

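The picture shows all three wings lying along the bar, near (120,460), (248,432) and (377,400) in the lower crop. The spare at (695,440) is unchanged and the gripper is clear of everything.

```bash
python3 -c "
from station import r
print(r.close_job())"
```

```text
the job is handed in; nothing more can be done
None
```

I turned all three wing bolts clockwise to their end stops (middle, then left, then right), left the spare clamp's bolt alone, and handed the job in at about 17 s; no verdict came back.

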